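# Press a hard drive home with the quick clamp, then let the clamp go

### The arm

A 7-joint arm with a two-finger parallel gripper is mounted at the origin on a cart in front of the work surface, level with it; the furniture and walls round the work are solid. World frame = base frame: x ahead of the robot, y to its left, z up, the work surface at z = 0. Lengths are in m, angles in rad, forces in N, time in s.
With the tool pointing down it reaches from about 0.425 to 0.975 m from the base axis. Payload 16.7 kg.
Tool frame: the origin (TCP) lies midway between the tips of the shut fingers; the grasp point (between the pads) lies 19 mm behind it; x points along the fingers, y is the direction in which the jaws open and shut, and the axes are right-handed (so a half turn about x gives the same grasp; the last joint's range is limited). The gripper opens to 85 mm and grips with 20 to 120 N. Pads are 22 mm wide; open, the fingers measure 114 mm over their backs; the gripper's body (76 mm by 85 mm) begins 54 mm behind the grasp point. The pads swing forward as they close: fully open they stand 13 mm farther back than shut.
Start: joints at [-1.319, 0.426, 0.074, 1.606, -0.034, 1.111, -0.067], TCP at [0.263, 0.621, 0.195] pointing down, gripper open.
Joint ranges: [-2.85, 2.85], [-0.5, 2.14], [-1.23, 1.37], [0.21, 2.46], [-1.02, 4.16], [0.16, 2.05], [-2.73, 2.73]. Speed limits (rad/s): [1.89, 1.89, 2.39, 2.39, 3.01, 3.01, 3.01].

### API

Orientations are given as a unit quaternion [x, y, z, w].
In Python, from cell import ctrl gives the robot as it stands.
- The arm moves only by the tool move_arm, never from a script. Its argument "deltas" is a list of rows, each a list of 4 numbers: the shift along the tool's x, y, z in mm, then the turn about the tool's x in rad. In form: [[tx, ty, tz, turn], ...]. A call has 1 to 12 rows; each row is the pose to reach, as a shift and turn from the pose commanded when the call began, along the tool's axes at that moment; what a row does not reach only later rows make up. A row lasts 1/10 s, in which the tool goes at most 50 mm and 8.59 degrees, less where a joint would pass 70% of its speed; a pose out of reach is approached as far as the arm can. A call with a gripper value outside its range is refused whole. "claw" is the closure in counts, from 0 (fully open) to 255 (shut), set as the call begins (left out, the last holds). The fingers move at their own pace and stop on an object; the grip force is fixed at half the most. Time passes only in rows, so rows that repeat a pose let the fingers close. It gives the time, the measured TCP pose, the force and the opening at its end, in the units of the state.
- ctrl.read_state(): the state, without advancing time (a new reading comes with each control period).
- ctrl.camera(name): name is "side" or "top" or "wrist"; returns a dict with "image" (420x560x3 uint8, red, green, blue), "vertical_fov" (degrees; the focal length in pixels is half the picture's height over the tangent of half this angle, whatever the lens; pixels are square), "cx", "cy" (the principal point, pixels), "dist" ([k1, k2, p1, p2, k3] as OpenCV has them; the pictures are not rectified), "cam_to_world" (4x4, takes a point from camera to world coordinates); the wrist camera has in their place "T_tool_cam" (4x4, takes a point from camera to tool coordinates, whose origin is the TCP and whose axes are the tool frame's). Camera axes: x right, y down, z forward; pixel columns grow to the right and rows downward; lengths in m; the calibration is good to about 2 mm. A picture is of the moment at which its call begins: read the wrist's pose just before it. There is no depth.
- ctrl.close_job(): hands the job in, once; it reports no verdict.
The state is a dict: "time_s": time; "qpos": joint angles; "dq": joint speeds; "joint_torque": joint torques, N m; "tool_pos": TCP position; "orientation": TCP orientation; "contact_force": force on the tool from outside, world axes, zero at the start; "torque": the same for the moment, N m; "gripper_width": opening from 0.0 (shut) to 1.0 (fully open).
Only numpy, scipy, OpenCV 4.12 (cv2) and the standard library are available. Lean on these libraries where they do the work, as an engineer would, in place of code of your own. Each camera call takes 0.05 s, during which the arm holds its last target. There are 200 camera calls.

### The job

The hard drive is only part-way in its dock. Pump the clamp's orange trigger, stroke by stroke, until the jaw has pushed the drive fully home against the socket, feeling for it and not squeezing hard once it is home (a force of more than 30 N on the drive ruins the connector); then hold down the red release lever until the jaw has run all the way back, and let go. Do not push the drive or the jaw by hand, and leave the other things on the bench where they are.

Things in the scene. Friction and masses are not known exactly. Their poses are not given: they have to be found in the camera images.
- clamp: aluminium base plate, 130 x 440 x 10 mm, bolted to the worktop at a varying place and yaw, with a blue quick clamp and the dock on it. Origin: underside of the plate. y: direction in which the jaw advances (to the dock), x across, z up. All on the line x = 0: trigger paddle at y -185, trigger pivot at y -110 (96 above the worktop), release tab at y -76, jaw at about y 10.
- trigger_paddle (a point): middle of the top face of the orange trigger paddle (36 mm across, 40 mm along), 119 mm above the worktop when up. Pressed straight down from above; full stroke lowers it 42 mm. A stroke takes 4 to 7 N while the jaw runs free, up to 13 N while it pushes the drive; with the drive home it blocks part-way and the force climbs about 3 N per mm. Each N here gives about 2 N at the jaw.
- trigger (a joint): angle of the trigger, rad: 0 = up (a light spring, 2.5 N at the paddle, brings it back), 0.55 = full stroke. From about 0.15 rad it hooks the ladder bar and drives it forward, up to 13 mm at full stroke; when it goes back up the bar drops back onto the ratchet, so each stroke beyond 0.45 rad gains one 8 mm step.
- jaw (a joint): advance of the jaw from its fully open position, m: 0 = fully back, at most 0.052. A return spring of 4 to 5 N always pulls it back; a ratchet in 8 mm steps holds it until the red lever is pressed.
- jaw_face (a point): middle of the jaw's sprung black rubber pad (44 x 36 mm, gives 1 mm per 14 N), 50 mm above the worktop, on the side that meets the drive's sled. It moves with the jaw.
- release_tab (a point): middle of the top face of the red release tab (32 mm across, 24 mm along), 88 mm above the worktop when up. Pressed straight down up to 9 mm it lifts the ratchet pawl out of the bar; it comes back up when let go.
- release (a joint): angle of the red release lever, rad: 0 = up, pawl engaged; the pawl is clear beyond about 0.2; 0.32 = stop. Pressing takes 2 to 4 N, up to about 10 N when the jaw is still squeezed hard. Only while it is held down does the jaw run back, by its spring, at about 40 mm/s; let go early, the jaw stops at the next ratchet step.
- drive (a joint): gap still open between the hard drive's nose and the dock's black socket block, m: 0 = fully home (it cannot go farther). The silver hard drive (147 x 102 x 26 mm) lies flat on a steel sled that slides in the dock's grey rails, only along the clamp's y axis, against about 9 N of friction; it stays where it is left.
- drive_tail (a point): middle of the sled's steel end plate (100 x 28 mm), the face that the jaw's pad pushes on, 50 mm above the worktop. It moves with the drive.
- dock: grey rails and black socket block (124 mm across, 58 mm high), bolted on the base plate; its place along the plate varies by some mm. Origin: in the plane of the socket face that the drive comes up against, at the underside, 10 mm above the worktop; axes as the clamp's.
- plug: loose small cream-white connector housing, 18 x 36 x 10 mm, a bystander; origin at its underside.
- fan: loose black computer fan lying flat, 80 x 80 x 18 mm with a short lead, a bystander; origin at its underside.
- relays: loose blue relay circuit board, 50 x 70 x 17 mm, a bystander; origin at its underside.

How it is judged:
On the way, in this order (a step that is already met when the one before it is completed fails the run):
1. the jaw has been pumped forward and the drive is fully home in the dock (gap under 1.5 mm) (value of joint drive below 0.0015 m and value of joint jaw above 0.015 m), for 0.2 s.
2. the release lever has been held down until the jaw is all the way back (within 3 mm) (value of joint drive below 0.0015 m and value of joint jaw below 0.003 m), for 0.2 s.
At the end, for the whole second after the job is handed in: The drive is fully home (gap under 1.5 mm), the jaw is all the way back (within 3 mm) and at rest, the trigger and the release lever are both let go and up (within 0.06 rad) (all of step 2 and value of joint each of trigger, release below 0.06 rad and not (velocity of joint jaw below -0.005 m/s)); the robot touches nothing.
It fails at once if the jaw presses on the drive with more than 32 N (contact force between jaw and drive above 32 N).
It fails at once if the robot pushes the drive by hand (contact force between any of the fingers, the arm and drive above 2 N).
It fails at once if the robot pushes the jaw or its bar by hand (contact force between any of the fingers, the arm and jaw above 2 N).
It fails at once if another thing on the bench is moved by more than 15 mm (distance of any of plug, fan, relays from where it was at the start of the episode above 0.015 m).
It also fails if it takes over 54 s, if anything falls off the work surface, if the arm or the gripper's body presses on something with over 40 N, if the wrist force passes 120 N, or if a joint passes its speed limit or range.

## Working session

There is one attempt and no reset: what is moved stays moved. The work goes in short steps, Python scripts to look and compute and a tool call to move; the robot and the scene stay as the last step left them, time stands still between calls to the robot, and variables do not carry over. Pictures are saved under pics/ and viewed, about 8 in all and at most 12, crops included, and the job is handed in when it is done.

Besides the shell and the picture viewer there is one more tool, called after "Emit:" by a JSON object that holds its "name" and its "arguments", one argument or row to a line. move_arm: Moves the arm, as the interface text tells. Its arguments: {"type":"object","properties":{"deltas":{"type":"array"},"claw":{"type":"number"}},"required":["deltas"]}

```bash
mkdir -p pics; cat > h.py <<'E'
import numpy as np, cv2
from cell import ctrl
from scipy.spatial.transform import Rotation as R
def K(c):
    f=c["image"].shape[0]/2/np.tan(np.radians(c["vertical_fov"])/2)
    return np.array([[f,0,c["cx"]],[0,f,c["cy"]],[0,0,1.]])
def ray(c,uv,z):
    "pixel -> world point on height z (fixed cameras)"
    p=cv2.undistortPoints(np.array([[uv]],float),K(c),np.array(c["dist"],float))[0,0]
    T=np.array(c["cam_to_world"]);d=T[:3,:3]@[p[0],p[1],1];o=T[:3,3]
    return o+d*(z-o[2])/d[2]
def proj(c,P):
    T=np.linalg.inv(np.array(c["cam_to_world"]))
    return cv2.projectPoints(np.atleast_2d(P).astype(float),cv2.Rodrigues(T[:3,:3])[0],T[:3,3],K(c),np.array(c["dist"],float))[0][:,0]
E
python3 - <<'E'
from h import *
import pickle
s=ctrl.read_state();print(s)
for n in("top","side"):
    c=ctrl.camera(n);pickle.dump(c,open(n+".pkl","wb"))
    cv2.imwrite(f"pics/{n}0.png",cv2.resize(c["image"][...,::-1],(800,600)))
    print(n,np.round(c["cam_to_world"],3).tolist(),c["vertical_fov"])
E
```

```text
{'time_s': 0.0, 'qpos': array([-1.31953186,  0.42670632,  0.0738483 ,  1.6066417 , -0.03411489,
        1.11079485, -0.06712642]), 'dq': array([-1.64019352e-03, -4.22310559e-04, -2.03158595e-03,  1.13031511e-04,
       -6.70499647e-04,  1.05993703e-03, -9.88669910e-05]), 'joint_torque': array([-1.55379345e-03, -9.49829936e+01,  3.75941858e+00, -4.63512254e+01,
        1.89570745e-02,  1.00779263e-02,  4.25733765e-05]), 'tool_pos': array([0.26317402, 0.62107015, 0.19411237]), 'orientation': array([ 0.14031522,  0.69301649, -0.14121929,  0.69289025]), 'contact_force': array([ 0.2857232 , -0.18784145, -0.27063381]), 'torque': array([ 0.05051821,  0.08346508, -0.04533932]), 'gripper_width': 0.9987073616498371}
top [[-0.019, -0.997, 0.08, 0.428], [-1.0, 0.018, -0.006, 0.036], [0.004, -0.08, -0.997, 1.486], [0.0, 0.0, 0.0, 1.0]] 48.421996228269755
side [[-0.996, -0.062, 0.069, 0.439], [-0.089, 0.423, -0.902, 1.414], [0.027, -0.904, -0.426, 0.743], [0.0, 0.0, 0.0, 1.0]] 44.44370377006902
```

View pics/top0.png

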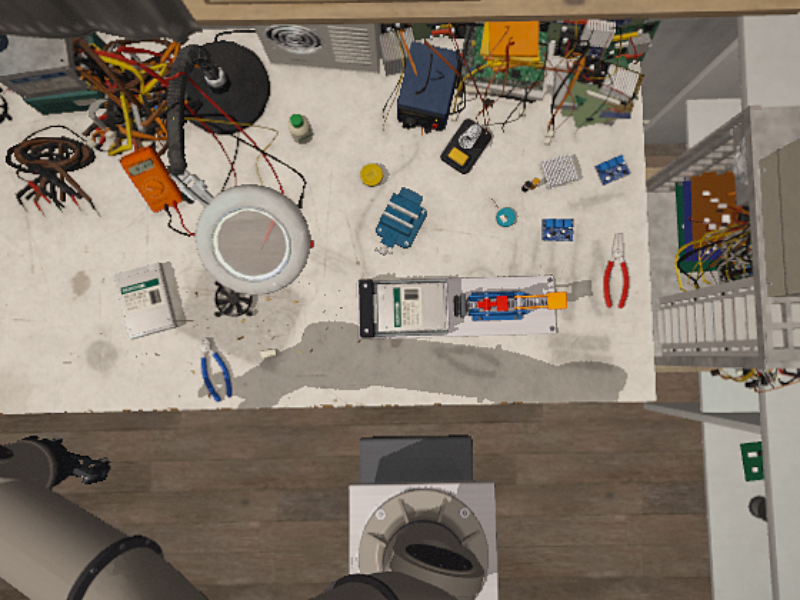

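View pics/side0.png

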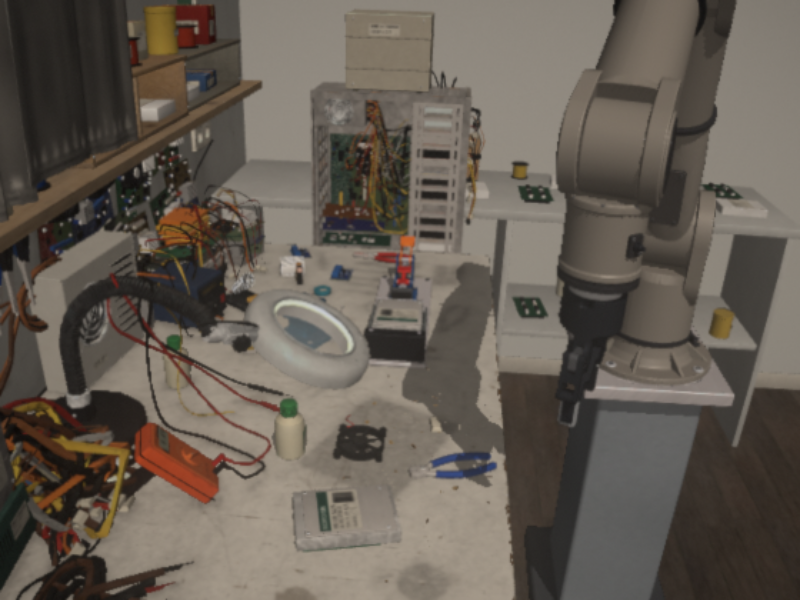

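The top view (800x600) shows the clamp lying along the picture: paddle about (557,300), red tab about (490,304), dock end about (366,308). The plug is at about (267,352), the fan at (235,298), the relays at (557,230), and a lamp ring at (253,243). The side view shows the lamp ring at about (307,338).

```bash
python3 - <<'E'
from h import *
import pickle
c=pickle.load(open("top.pkl","rb"));s=pickle.load(open("side.pkl","rb"))
hsv=cv2.cvtColor(c["image"],cv2.COLOR_RGB2HSV)
def cen(lo,hi,box):
    x0,x1,y0,y1=box;m=cv2.inRange(hsv,lo,hi)[y0:y1,x0:x1]
    v,u=np.nonzero(m);return u.min()+x0,u.max()+x0,v.min()+y0,v.max()+y0,len(u),(u.mean()+x0,v.mean()+y0)
o=cen((8,150,150),(25,255,255),(380,402,195,225));print("orange",o)
r=cen((0,150,120),(6,255,255),(325,375,195,225));print("red",r)
pad=ray(c,((o[0]+o[1])/2,(o[2]+o[3])/2),.119);print("paddle bbox",pad,"cen",ray(c,o[5],.119))
print("red cen",ray(c,r[5],.088))
# lamp triangulation
def rr(c,uv):
    return np.array(c["cam_to_world"])[:3,3],ray(c,uv,0)
for a,b in(((253,243),(307,338)),):
    o1,p1=rr(c,np.array(a)*.7);o2,p2=rr(s,np.array(b)*.7)
    d1,d2=p1-o1,p2-o2;t=np.linalg.lstsq(np.c_[d1,-d2],o2-o1,rcond=None)[0]
    print("lamp",o1+t[0]*d1,o2+t[1]*d2)
print("bottom corners",[ray(c,np.array(q)*.7,.01) for q in((556,276),(557,333),(361,281),(361,338))])
x=c["image"][180:250,240:420,::-1];cv2.imwrite("pics/crop.png",cv2.resize(x,None,fx=4.4,fy=4.4,interpolation=cv2.INTER_CUBIC))
E
```

```text
orange (np.int64(380), np.int64(396), np.int64(204), np.int64(216), 172, (np.float64(389.15697674418607), np.float64(209.95348837209303)))
red (np.int64(334), np.int64(355), np.int64(207), np.int64(217), 148, (np.float64(345.8445945945946), np.float64(212.47972972972974)))
paddle bbox [ 0.53357425 -0.2783102   0.119     ] cen [ 0.53364876 -0.28170365  0.119     ]
red cen [ 0.53082755 -0.15882686  0.088     ]
lamp [0.6564375  0.33130974 0.15715923] [0.66307554 0.33199003 0.15845106]
bottom corners [array([ 0.5954506 , -0.30916049,  0.01      ]), array([ 0.46876848, -0.30669458,  0.01      ]), array([0.5922496 , 0.12469021, 0.01      ]), array([0.46569457, 0.12639053, 0.01      ])]
```

View pics/crop.png

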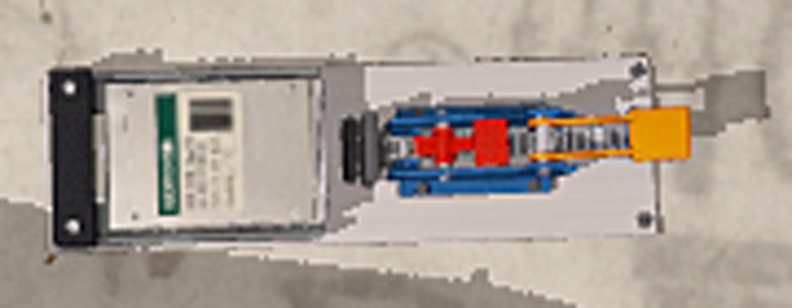

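The crop shows the paddle at x 628–691, y 108–160 and the tab at x 475–508, y 118–165 in crop pixels. The jaw pad is at about (370,148) and the sled's tail at about x 325, so the free gap is around 20 mm.

```bash
python3 - <<'E'
from h import *
import pickle
c=pickle.load(open("top.pkl","rb"));s=ctrl.read_state()
f=lambda u,v,z:ray(c,(240+u/4.4-.4,180+v/4.4-.4),z)
pad=f(659.5,134,.119);tab=f(491.5,141.5,.088)
print("pad",pad,"tab",tab,"dist",np.linalg.norm((pad-tab)[:2]))
print("jaw",f(350,148,.05),f(327,148,.05),"socket",f(104,160,.068))
r=R.from_quat(s["orientation"]);print(r.as_matrix().round(3))
for w in([.40,.40,.25],[.47,.2,.25],[.533,-.1,.22],[*pad[:2],.20]):
    print(w,(r.inv().apply(np.array(w)-s["tool_pos"])*1000).round())
E
```

```text
pad [ 0.53333361 -0.28265732  0.119     ] tab [ 0.53269514 -0.17526992  0.088     ] dist 0.10738930414764969
jaw [ 0.53279453 -0.08178156  0.05      ] [ 0.53309096 -0.06566783  0.05      ] socket [0.52629759 0.08998655 0.068     ]
[[-0.     0.39   0.921]
 [-0.001  0.921 -0.39 ]
 [-1.    -0.001  0.   ]]
[0.4, 0.4, 0.25] [ -56. -150.  212.]
[0.47, 0.2, 0.25] [ -55. -307.  355.]
[0.533, -0.1, 0.22] [ -25. -559.  530.]
[np.float64(0.5333336107689155), np.float64(-0.2826573246831568), 0.2] [  -5. -727.  601.]
```

Emit:
{"name": "move_arm", "arguments": {
  "deltas": [
    [-15, -25, 35, 0.1],
    [-30, -50, 70, 0.2],
    [-45, -75, 106, 0.3],
    [-56, -100, 141, 0.4],
    [-56, -125, 176, 0.5],
    [-56, -150, 212, 0.6],
    [-55, -181, 240, 0.7],
    [-55, -212, 268, 0.8],
    [-55, -243, 296, 0.9],
    [-55, -274, 325, 1.0],
    [-55, -307, 355, 1.1],
    [-55, -335, 374, 1.17]
  ],
  "claw": 255
}}

```text
time_s: 1.3
tool_pos: [0.4776, 0.1644, 0.2498]
orientation: [-0.501, -0.498, 0.501, -0.499]
contact_force: [0.2, 0.1, -0.4]
gripper_width: -0.001
```

Emit:
{"name": "move_arm", "arguments": {
  "deltas": [
    [0, 6, 42, 0],
    [0, 12, 86, 0],
    [0, 18, 130, 0],
    [5, 24, 174, 0],
    [10, 30, 218, 0],
    [15, 36, 262, 0],
    [20, 42, 306, 0],
    [30, 48, 350, 0],
    [40, 55, 394, 0],
    [50, 55, 430, 0],
    [60, 55, 446, 0],
    [60, 55, 446, 0]
  ]
}}

```text
time_s: 2.5
tool_pos: [0.5304, -0.2815, 0.1883]
orientation: [-0.5, -0.5, 0.502, -0.499]
contact_force: [-0.5, 0.8, 0.2]
gripper_width: 0.001
```

```bash
python3 - <<'E'
from h import *
s=ctrl.read_state();w=ctrl.camera("wrist")
print(s["tool_pos"],s["contact_force"],s["orientation"])
T=np.array(w["T_tool_cam"]);print(T.round(3).tolist())
Rt=R.from_quat(s["orientation"]).as_matrix()
W=np.eye(4);W[:3,:3]=Rt;W[:3,3]=s["tool_pos"];w["cam_to_world"]=W@T
img=w["image"][...,::-1].copy()
for p in([.533,-.2825,.119],[.532,-.175,.088]):
    q=proj(w,p)[0];print(p,q)
    if abs(q).max()<2000: cv2.drawMarker(img,tuple(int(v) for v in q),(255,0,255),0,14,1)
cv2.imwrite("pics/w1.png",img)
import pickle;pickle.dump(w,open("w1.pkl","wb"))
E
```

```text
[ 0.53036432 -0.28145444  0.18833808] [-0.48178994  0.82033629  0.18063877] [-0.5000965  -0.49950452  0.5018316  -0.49856171]
[[-0.001, -0.288, 0.958, -0.178], [1.0, 0.001, 0.001, 0.0], [-0.001, 0.958, 0.288, -0.073], [0.0, 0.0, 0.0, 1.0]]
[0.533, -0.2825, 0.119] [290.11896267 210.35090434]
[0.532, -0.175, 0.088] [288.35527832  54.63872173]
```

View pics/w1.png

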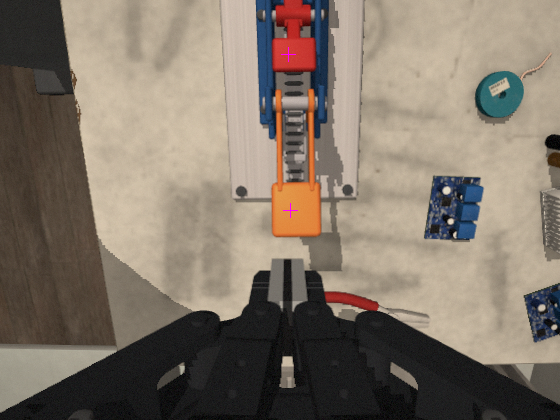

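The wrist view puts the paddle's middle at about (296.5,209) and the tab's at (294,55). That is 4–5 mm further in x than the top camera gave, so I'll aim between the two at x ≈ 0.5355.

Emit:
{"name": "move_arm", "arguments": {
  "deltas": [
    [20, 3, 0, 0],
    [45, 5, 0, 0],
    [60, 5, 0, 0],
    [65, 5, 0, 0],
    [65, 5, 0, 0]
  ]
}}

```text
time_s: 3.05
tool_pos: [0.5369, -0.2784, 0.1248]
orientation: [0.5, 0.5, -0.5, 0.5]
contact_force: [-0.4, -0.3, -0.0]
gripper_width: -0.003
```

Emit:
{"name": "move_arm", "arguments": {
  "deltas": [
    [6, 0, 2, 0],
    [11, 0, 2, 0],
    [16, 0, 2, 0],
    [21, 0, 2, 0],
    [26, 0, 2, 0],
    [31, 0, 2, 0],
    [36, 0, 2, 0],
    [41, 0, 2, 0],
    [44, 0, 2, 0],
    [44, 0, 2, 0]
  ]
}}

```text
time_s: 4.05
tool_pos: [0.5368, -0.2809, 0.0805]
orientation: [-0.5, -0.5, 0.5, -0.5]
contact_force: [0.0, 0.4, 0.4]
gripper_width: -0.003
```

```bash
python3 - <<'E'
from h import *
s=ctrl.read_state();w=ctrl.camera("wrist")
print(s["tool_pos"],s["contact_force"],s["torque"])
c=ctrl.camera("top")
a=cv2.resize(w["image"][...,::-1],(560,420));b=cv2.resize(c["image"][180:250,240:420,::-1],(560,218))
cv2.imwrite("pics/w2.png",np.vstack([a[:360],b]))
E
```

```text
[ 0.53683712 -0.2809446   0.08047711] [0.04198645 0.43213745 0.42522898] [ 0.12593982  0.01739921 -0.01598168]
```

View pics/w2.png

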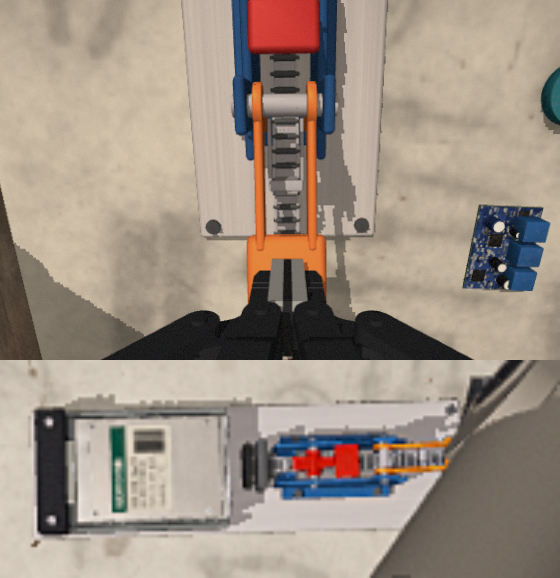

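The wrist view shows the fingertips at about (290,262) over the orange paddle, whose near edge is at y ≈ 237. In the top view the jaw looks unmoved, and the force is nearly zero. I'll check this against projections.

```bash
python3 - <<'E'
from h import *
import pickle
def wc(s,w):
    W=np.eye(4);W[:3,:3]=R.from_quat(s["orientation"]).as_matrix();W[:3,3]=s["tool_pos"];w["cam_to_world"]=W@np.array(w["T_tool_cam"]);return w
s=ctrl.read_state();w=wc(s,ctrl.camera("wrist"));pickle.dump(w,open("w2.pkl","wb"))
w1=pickle.load(open("w1.pkl","rb"))
t=s["tool_pos"]
print("tcp",proj(w,t),"tips y+-11",proj(w,t+[0,.011,0]),proj(w,t-[0,.011,0]))
def dev(y0,th):
    # paddle inner corners, clamp frame y,z rotated about pivot
    out=[]
    for y,z in((-165,119),(-205,119)):
        d=np.array([y+110,z-96]);c,sn=np.cos(th),np.sin(th)
        dy=c*d[0]-sn*d[1];dz=sn*d[0]+c*d[1]
        for x in(-18,18): out.append([.535+x/1e3,y0+(dy-110)/1e3,(dz+96)/1e3])
    return np.array(out)
for y0 in(-.0975,):
  print("w1 up",proj(w1,dev(y0,0)).round().tolist())
  for th in(0,.2,.5): print(th,dev(y0,th)[:,1:].round(3).tolist(),proj(w,dev(y0,th)).round().tolist())
print("pivot w1/w2",proj(w1,[.535,-.2075,.096]),proj(w,[.535,-.2075,.096]))
E
```

```text
tcp [[286.01637015 245.90178913]] tips y+-11 [[286.01635417 226.39340441]] [[286.0165843  264.75664886]]
w1 up [[267.0, 183.0], [319.0, 183.0], [268.0, 236.0], [317.0, 236.0]]
0 [[-0.262, 0.119], [-0.262, 0.119], [-0.302, 0.119], [-0.302, 0.119]] [[238.0, 240.0], [324.0, 240.0], [242.0, 323.0], [322.0, 323.0]]
0.2 [[-0.266, 0.108], [-0.266, 0.108], [-0.305, 0.1], [-0.305, 0.1]] [[242.0, 238.0], [322.0, 238.0], [246.0, 305.0], [318.0, 305.0]]
0.5 [[-0.267, 0.09], [-0.267, 0.09], [-0.302, 0.071], [-0.302, 0.071]] [[246.0, 226.0], [318.0, 227.0], [252.0, 273.0], [314.0, 273.0]]
pivot w1/w2 [[292.62664107 101.52785581]] [[281.59084188 102.35161018]]
```

The paddle seems barely deflected, which suggests the real fingertips sit higher than the nominal TCP. I'll go down further in small steps, watching the force.

Emit:
{"name": "move_arm", "arguments": {
  "deltas": [
    [3, 0, 0, 0],
    [6, 0, 0, 0],
    [9, 0, 0, 0],
    [12, 0, 0, 0],
    [12, 0, 0, 0]
  ]
}}

```text
time_s: 4.7
tool_pos: [0.537, -0.2812, 0.0686]
orientation: [-0.5, -0.5, 0.5, -0.5]
contact_force: [0.5, -1.1, 4.0]
gripper_width: -0.002
```

```bash
python3 - <<'E'
from h import *
s=ctrl.read_state();w=ctrl.camera("wrist");c=ctrl.camera("side");t=ctrl.camera("top")
print(s["tool_pos"],s["contact_force"],s["torque"])
a=w["image"][...,::-1][150:350,150:430];b=c["image"][150:220,230:330,::-1]
d=t["image"][190:230,310:420,::-1]
cv2.imwrite("pics/w3.png",np.vstack([cv2.resize(a,(400,286)),cv2.resize(b,(400,280))]))
cv2.imwrite("pics/t3.png",d)
E
```

```text
[ 0.53695858 -0.28117745  0.06855641] [ 0.53902931 -1.06328653  4.0318224 ] [-0.32416699 -0.06137374 -0.0189083 ]
```

View pics/w3.png

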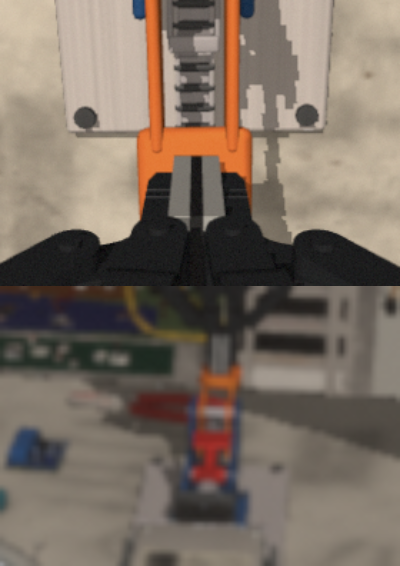

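The side crop shows the fingers resting on the paddle, and the force is now 4 N. So contact started near a nominal z of 0.08, and I continue relative to that.

Emit:
{"name": "move_arm", "arguments": {
  "deltas": [
    [3, 0, 0, 0],
    [6, 0, 0, 0],
    [9, 0, 0, 0],
    [12, 0, 0, 0],
    [12, 0, 0, 0]
  ]
}}

```text
time_s: 5.35
tool_pos: [0.537, -0.2813, 0.0568]
orientation: [-0.5, -0.5, 0.5, -0.5]
contact_force: [0.5, -3.0, 4.3]
gripper_width: -0.001
```

```bash
cat >> h.py <<'E'
import pickle
c0=pickle.load(open("top.pkl","rb"))
def strip(c,x0=248,x1=350):
    "gray profile along the clamp line in the top view"
    return cv2.cvtColor(c["image"],cv2.COLOR_RGB2GRAY)[208:217,x0:x1].mean(0)
def shift(c,x0,x1,lo=-1,hi=24):
    "px shift (to the left) of pattern x0..x1 between c0 and c, best match with residual"
    a=strip(c0,0,560);b=strip(c,0,560);xs=np.arange(x0,x1);best=[]
    for d in np.arange(lo,hi,.25):
        best.append((np.abs(np.interp(xs-d,np.arange(560),b)-a[x0:x1]).mean(),d))
    return min(best)
def rep():
    s=ctrl.read_state();c=ctrl.camera("top")
    print("t",s["time_s"],"z",s["tool_pos"].round(4),"F",s["contact_force"].round(1))
    print("jaw shift px",shift(c,316,328),"drive shift px",shift(c,272,316,-1,12))
    return c
E
python3 - <<'E'
from h import *
c=rep();print(strip(c0).astype(int).tolist());print(strip(c).astype(int).tolist())
E
```

```text
t 5.35 z [ 0.537  -0.2813  0.0568] F [ 0.5 -3.   4.3]
jaw shift px (np.float64(4.083333333333333), np.float64(2.0)) drive shift px (np.float64(2.285353535353535), np.float64(0.0))
[202, 200, 212, 119, 24, 38, 41, 40, 41, 40, 38, 36, 32, 86, 166, 154, 134, 206, 198, 196, 190, 197, 197, 198, 197, 198, 199, 166, 55, 125, 118, 79, 133, 218, 191, 151, 166, 159, 163, 180, 163, 164, 175, 175, 183, 200, 209, 181, 178, 183, 185, 184, 183, 182, 182, 181, 180, 179, 179, 180, 179, 180, 162, 160, 113, 164, 140, 142, 148, 104, 15, 41, 38, 61, 39, 104, 95, 77, 65, 69, 77, 100, 90, 124, 98, 85, 97, 76, 87, 84, 71, 77, 103, 75, 53, 71, 100, 92, 101, 84, 80, 82]
[203, 202, 213, 121, 25, 39, 43, 41, 42, 39, 41, 36, 33, 87, 167, 156, 135, 208, 200, 198, 191, 199, 199, 199, 199, 199, 201, 167, 55, 125, 120, 80, 134, 218, 192, 153, 167, 160, 163, 181, 164, 166, 176, 176, 184, 201, 210, 182, 180, 184, 187, 185, 184, 182, 183, 183, 181, 181, 181, 181, 180, 181, 162, 161, 114, 166, 147, 96, 21, 42, 35, 67, 46, 104, 94, 72, 68, 78, 94, 126, 67, 105, 100, 81, 131, 105, 102, 73, 83, 89, 73, 72, 105, 75, 54, 73, 102, 105, 99, 113, 81, 74]
```

The jaw has moved 2 px (about 6 mm at 3 mm/px), so the stroke works. I'll finish it.

Emit:
{"name": "move_arm", "arguments": {
  "deltas": [
    [4, 0, 0, 0],
    [8, 0, 0, 0],
    [12, 0, 0, 0],
    [16, 0, 0, 0],
    [16, 0, 0, 0]
  ]
}}

```text
time_s: 5.9
tool_pos: [0.5374, -0.2801, 0.0425]
orientation: [0.501, 0.5, -0.499, 0.5]
contact_force: [-9.9, 8.9, 38.0]
gripper_width: -0.001
```

```bash
python3 - <<'E'
from h import *
rep()
E
```

```text
t 5.9 z [ 0.5374 -0.2801  0.0425] F [-9.9  8.9 38. ]
jaw shift px (np.float64(13.361111111111112), np.float64(4.25)) drive shift px (np.float64(6.911616161616161), np.float64(0.0))
```

The jaw is at about 13 mm and the 38 N is the trigger's end stop, which means full stroke is at nominal z ≈ 0.045 and "up" at about 0.087. Now back up.

Emit:
{"name": "move_arm", "arguments": {
  "deltas": [
    [-6, 0, 0, 0],
    [-13, 0, 0, 0],
    [-20, 0, 0, 0],
    [-27, 0, 0, 0],
    [-34, 0, 0, 0],
    [-41, 0, 0, 0],
    [-47, 0, 0, 0],
    [-47, 0, 0, 0]
  ]
}}

```text
time_s: 6.75
tool_pos: [0.5373, -0.2811, 0.0887]
orientation: [0.5, 0.5, -0.5, 0.5]
contact_force: [-0.1, 0.4, -0.4]
gripper_width: 0.004
```

```bash
python3 - <<'E'
from h import *
rep()
E
```

```text
t 6.75 z [ 0.5373 -0.2811  0.0887] F [-0.1  0.4 -0.4]
jaw shift px (np.float64(9.108796296296298), np.float64(2.75)) drive shift px (np.float64(4.626262626262625), np.float64(0.0))
```

Emit:
{"name": "move_arm", "arguments": {
  "deltas": [
    [6, 0, 0, 0],
    [12, 0, 0, 0],
    [18, 0, 0, 0],
    [23, 0, 0, 0],
    [27, 0, 0, 0],
    [29, 0, 0, 0],
    [31, 0, 0, 0],
    [31, 0, 0, 0]
  ]
}}

```text
time_s: 7.6
tool_pos: [0.5368, -0.2816, 0.0565]
orientation: [-0.5, -0.5, 0.5, -0.5]
contact_force: [-0.9, -1.4, 6.8]
gripper_width: 0.003
```

Emit:
{"name": "move_arm", "arguments": {
  "deltas": [
    [1, 0, 0, 0],
    [2, 0, 0, 0],
    [3, 0, 0, 0],
    [4, 0, 0, 0],
    [4, 0, 0, 0]
  ]
}}

```text
time_s: 8.1
tool_pos: [0.5368, -0.2813, 0.0526]
orientation: [-0.5, -0.5, 0.5, -0.5]
contact_force: [-0.8, 0.1, 8.6]
gripper_width: 0.001
```

```bash
python3 - <<'E'
from h import *
rep()
E
```

```text
t 8.1 z [ 0.5368 -0.2813  0.0526] F [-0.8  0.1  8.6]
jaw shift px (np.float64(16.435185185185187), np.float64(4.5)) drive shift px (np.float64(11.670454545454545), np.float64(0.75))
```

Emit:
{"name": "move_arm", "arguments": {
  "deltas": [
    [1, 0, 0, 0],
    [2, 0, 0, 0],
    [2, 0, 0, 0]
  ]
}}

```text
time_s: 8.45
tool_pos: [0.5369, -0.2811, 0.0507]
orientation: [-0.5, -0.5, 0.5, -0.5]
contact_force: [-2.7, -0.0, 10.5]
gripper_width: 0.001
```

Emit:
{"name": "move_arm", "arguments": {
  "deltas": [
    [1, 0, 0, 0],
    [2, 0, 0, 0],
    [2, 0, 0, 0]
  ]
}}

```text
time_s: 8.75
tool_pos: [0.5369, -0.2809, 0.0487]
orientation: [0.5, 0.5, -0.5, 0.5]
contact_force: [-2.2, 1.3, 11.5]
gripper_width: -0.003
```

```bash
python3 - <<'E'
from h import *
c=rep();print(strip(c)[:80].astype(int).tolist())
E
```

```text
t 8.75 z [ 0.5369 -0.2809  0.0487] F [-2.2  1.3 11.5]
jaw shift px (np.float64(10.472222222222223), np.float64(5.75)) drive shift px (np.float64(10.785984848484848), np.float64(1.25))
[203, 202, 213, 120, 26, 39, 41, 41, 42, 41, 40, 36, 33, 85, 165, 187, 202, 198, 197, 191, 200, 199, 200, 198, 200, 201, 136, 68, 129, 119, 70, 166, 213, 188, 152, 168, 160, 167, 178, 162, 168, 175, 176, 187, 203, 208, 178, 181, 185, 187, 185, 183, 184, 182, 183, 181, 180, 181, 180, 180, 182, 144, 167, 142, 69, 33, 40, 65, 33, 105, 96, 79, 67, 72, 93, 133, 119, 142, 135, 104]
```

The drive has moved about 4 mm, and the force of 11.5 N is rising slowly, so it isn't blocked. Next is the return for the third stroke, which starts with the jaw at 16 mm.

Emit:
{"name": "move_arm", "arguments": {
  "deltas": [
    [-6, 0, 0, 0],
    [-13, 0, 0, 0],
    [-20, 0, 0, 0],
    [-27, 0, 0, 0],
    [-34, 0, 0, 0],
    [-40, 0, 0, 0],
    [-40, 0, 0, 0]
  ]
}}

```text
time_s: 9.5
tool_pos: [0.5374, -0.2811, 0.0897]
orientation: [0.5, 0.5, -0.5, 0.5]
contact_force: [-0.6, 0.4, -0.3]
gripper_width: -0.001
```

Emit:
{"name": "move_arm", "arguments": {
  "deltas": [
    [6, 0, 0, 0],
    [12, 0, 0, 0],
    [16, 0, 0, 0],
    [19, 0, 0, 0],
    [21, 0, 0, 0],
    [21, 0, 0, 0]
  ]
}}

```text
time_s: 10.1
tool_pos: [0.5367, -0.2812, 0.0676]
orientation: [-0.5, -0.5, 0.5, -0.5]
contact_force: [-2.3, -1.0, 3.8]
gripper_width: -0.001
```

```bash
python3 - <<'E'
from h import *
c=rep()
E
```

```text
t 10.1 z [ 0.5367 -0.2812  0.0676] F [-2.3 -1.   3.8]
jaw shift px (np.float64(9.990740740740742), np.float64(5.5)) drive shift px (np.float64(10.97411616161616), np.float64(1.25))
```

Emit:
{"name": "move_arm", "arguments": {
  "deltas": [
    [1.5, 0, 0, 0],
    [3, 0, 0, 0],
    [4, 0, 0, 0],
    [4, 0, 0, 0]
  ]
}}

```text
time_s: 10.55
tool_pos: [0.5369, -0.2814, 0.0641]
orientation: [-0.5, -0.5, 0.5, -0.5]
contact_force: [-3.3, -2.3, 9.1]
gripper_width: -0.004
```

Emit:
{"name": "move_arm", "arguments": {
  "deltas": [
    [1, 0, 0, 0],
    [2, 0, 0, 0],
    [2, 0, 0, 0]
  ]
}}

```text
time_s: 10.85
tool_pos: [0.5369, -0.2815, 0.0622]
orientation: [0.5, 0.5, -0.5, 0.5]
contact_force: [-3.7, -2.9, 9.9]
gripper_width: -0.002
```

Emit:
{"name": "move_arm", "arguments": {
  "deltas": [
    [1, 0, 0, 0],
    [2, 0, 0, 0],
    [2, 0, 0, 0]
  ]
}}

```text
time_s: 11.15
tool_pos: [0.5369, -0.2815, 0.0603]
orientation: [-0.5, -0.5, 0.5, -0.5]
contact_force: [-3.7, -2.9, 9.1]
gripper_width: -0.002
```

Emit:
{"name": "move_arm", "arguments": {
  "deltas": [
    [1, 0, 0, 0],
    [2, 0, 0, 0],
    [2, 0, 0, 0]
  ]
}}

```text
time_s: 11.45
tool_pos: [0.5369, -0.2815, 0.0582]
orientation: [-0.5, -0.5, 0.5, -0.5]
contact_force: [-3.3, -3.5, 8.6]
gripper_width: 0.001
```

```bash
python3 - <<'E'
from h import *
c=rep();print(strip(c)[:40].astype(int).tolist())
E
```

```text
t 11.45 z [ 0.5369 -0.2815  0.0582] F [-3.3 -3.5  8.6]
jaw shift px (np.float64(11.189814814814815), np.float64(6.75)) drive shift px (np.float64(10.203282828282827), np.float64(2.25))
[202, 202, 213, 121, 26, 40, 40, 42, 42, 40, 40, 37, 33, 82, 149, 210, 200, 198, 191, 194, 200, 200, 198, 200, 202, 143, 64, 129, 119, 72, 159, 215, 189, 151, 167, 159, 166, 178, 161, 165]
```

Emit:
{"name": "move_arm", "arguments": {
  "deltas": [
    [1, 0, 0, 0],
    [2, 0, 0, 0],
    [2, 0, 0, 0]
  ]
}}

```text
time_s: 11.8
tool_pos: [0.537, -0.2815, 0.0562]
orientation: [0.5, 0.5, -0.5, 0.5]
contact_force: [-4.1, -2.5, 7.6]
gripper_width: -0.001
```

Emit:
{"name": "move_arm", "arguments": {
  "deltas": [
    [1, 0, 0, 0],
    [2, 0, 0, 0],
    [2, 0, 0, 0]
  ]
}}

```text
time_s: 12.1
tool_pos: [0.5369, -0.2814, 0.0542]
orientation: [0.5, 0.5, -0.5, 0.5]
contact_force: [-2.2, -2.5, 9.5]
gripper_width: -0.001
```

Emit:
{"name": "move_arm", "arguments": {
  "deltas": [
    [1, 0, 0, 0],
    [2, 0, 0, 0],
    [2, 0, 0, 0]
  ]
}}

```text
time_s: 12.4
tool_pos: [0.537, -0.2813, 0.0523]
orientation: [0.5, 0.5, -0.5, 0.5]
contact_force: [-4.3, -0.9, 12.5]
gripper_width: 0.001
```

```bash
python3 - <<'E'
from h import *
c=rep();print(strip(c)[:40].astype(int).tolist())
E
```

```text
t 12.4 z [ 0.537  -0.2813  0.0523] F [-4.3 -0.9 12.5]
jaw shift px (np.float64(16.33333333333333), np.float64(8.0)) drive shift px (np.float64(7.42929292929293), np.float64(3.0))
[202, 202, 213, 121, 26, 40, 40, 42, 41, 40, 42, 39, 30, 60, 143, 211, 199, 198, 199, 198, 200, 199, 200, 201, 172, 53, 125, 121, 82, 127, 220, 193, 151, 165, 158, 160, 180, 162, 162, 174]
```

Emit:
{"name": "move_arm", "arguments": {
  "deltas": [
    [0.5, 0, 0, 0],
    [1, 0, 0, 0],
    [1, 0, 0, 0]
  ]
}}

```text
time_s: 12.75
tool_pos: [0.537, -0.2812, 0.0515]
orientation: [0.5, 0.5, -0.5, 0.5]
contact_force: [-6.0, 0.4, 15.6]
gripper_width: -0.004
```

The force climbed 3 N in 1 mm to 15.6 N, which is the sign that the drive is home. I'll ease off slightly and check.

Emit:
{"name": "move_arm", "arguments": {
  "deltas": [
    [-1, 0, 0, 0],
    [-1, 0, 0, 0],
    [-1, 0, 0, 0]
  ]
}}

```text
time_s: 13.05
tool_pos: [0.537, -0.2813, 0.0524]
orientation: [0.5, 0.5, -0.5, 0.5]
contact_force: [-4.8, -0.6, 12.4]
gripper_width: 0.002
```

```bash
python3 - <<'E'
from h import *
c=rep();print(strip(c)[:40].astype(int).tolist())
a=cv2.resize(c["image"][190:235,240:340,::-1],None,fx=6,fy=6,interpolation=cv2.INTER_CUBIC)
b=cv2.resize(c0["image"][190:235,240:340,::-1],None,fx=6,fy=6,interpolation=cv2.INTER_CUBIC)
cv2.imwrite("pics/home.png",np.vstack([b,a]))
E
```

```text
t 13.05 z [ 0.537  -0.2813  0.0524] F [-4.8 -0.6 12.4]
jaw shift px (np.float64(16.712962962962965), np.float64(8.0)) drive shift px (np.float64(7.381313131313132), np.float64(3.0))
[202, 202, 213, 121, 26, 37, 41, 43, 41, 42, 42, 38, 30, 62, 143, 211, 199, 198, 199, 198, 200, 199, 199, 201, 172, 53, 126, 121, 82, 128, 219, 193, 151, 165, 158, 161, 179, 162, 162, 174]
```

View pics/home.png

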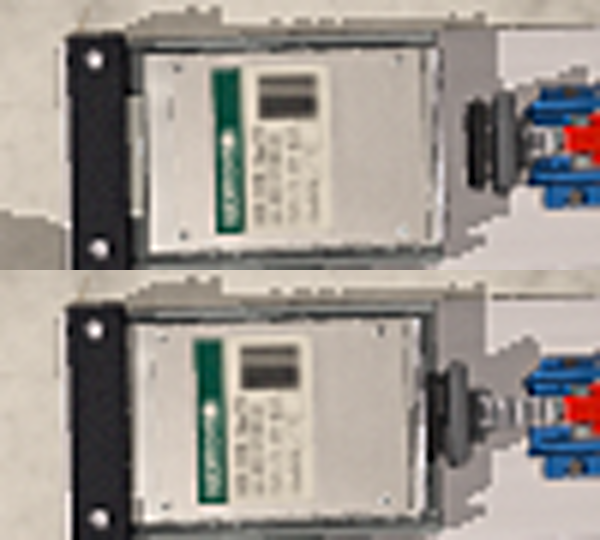

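The upper half (start) shows a light gap between the socket (x≈130) and the drive (x≈147). In the lower half the drive sits flush against the socket at x≈131, with the jaw pad on the tail at x≈440, so the drive is home. Next I raise the tool and move over to the red tab.

Emit:
{"name": "move_arm", "arguments": {
  "deltas": [
    [-7, 0, 0, 0],
    [-15, 0, 0, 0],
    [-23, 0, 0, 0],
    [-32, 0, 0, 0],
    [-45, 0, 0, 0],
    [-60, 0, 0, 0],
    [-70, 0, 0, 0],
    [-70, 0, -30, 0],
    [-70, 0, -65, 0],
    [-70, -1, -95, 0],
    [-70, -1, -107, 0],
    [-70, -1, -107, 0]
  ]
}}

```text
time_s: 14.3
tool_pos: [0.5364, -0.1722, 0.1223]
orientation: [0.5, 0.501, -0.499, 0.501]
contact_force: [-0.3, -0.8, 0.6]
gripper_width: 0.003
```

```bash
python3 - <<'E'
from h import *
c=rep()
s=ctrl.read_state();w=ctrl.camera("wrist")
W=np.eye(4);W[:3,:3]=R.from_quat(s["orientation"]).as_matrix();W[:3,3]=s["tool_pos"];w["cam_to_world"]=W@np.array(w["T_tool_cam"])
t=s["tool_pos"]
for y in(.011,0,-.011): print(y,proj(w,t+[0,y,.0325]),proj(w,t+[0,y,0]))
img=w["image"][...,::-1].copy();p=proj(w,[.535,-.175,.088])[0];print(p)
cv2.drawMarker(img,tuple(int(v) for v in p),(255,0,255),0,14,1)
cv2.imwrite("pics/w5.png",img)
E
```

```text
t 14.3 z [ 0.5364 -0.1722  0.1223] F [-0.3 -0.8  0.6]
jaw shift px (np.float64(17.354166666666668), np.float64(6.75)) drive shift px (np.float64(7.75), np.float64(3.0))
0.011 [[285.96556076 250.85603486]] [[286.04494217 226.3942392 ]]
0 [[285.9359006  273.61966967]] [[286.01845401 245.90128399]]
-0.011 [[285.90771919 295.45508736]] [[285.99304312 264.75444266]]
[283.97554932 226.89788522]
```

View pics/w5.png

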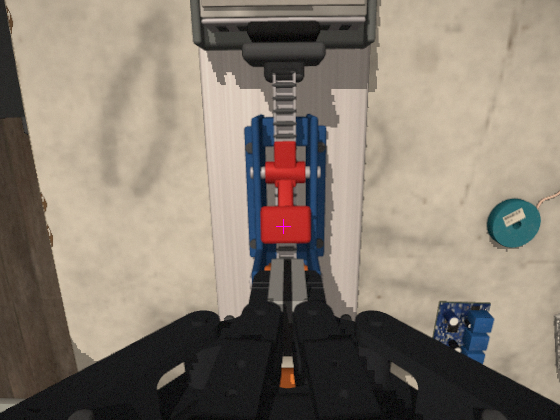

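The tab's centre is at about (285.5,224.5), matching the predicted (284,227), so it lies at (0.536, −0.174) and the tool is over it. The jaw is holding and the drive is still home. Now I press.

Emit:
{"name": "move_arm", "arguments": {
  "deltas": [
    [15, 0, 2, 0],
    [30, 0, 2, 0],
    [42, 0, 2, 0],
    [52, 0, 2, 0],
    [59, 0, 2, 0],
    [63, 0, 2, 0],
    [66, 0, 2, 0],
    [68, 0, 2, 0],
    [70, 0, 2, 0],
    [71, 0, 2, 0],
    [71, 0, 2, 0]
  ]
}}

```text
time_s: 15.5
tool_pos: [0.5362, -0.1759, 0.051]
orientation: [0.5, 0.5, -0.5, 0.5]
contact_force: [-0.3, -0.6, 2.8]
gripper_width: -0.002
```

Emit:
{"name": "move_arm", "arguments": {
  "deltas": [
    [1, 0, -1, 0],
    [2, 0, -1, 0],
    [3, 0, -1, 0],
    [3, 0, -1, 0],
    [3, 0, -1, 0],
    [3, 0, -1, 0],
    [3, 0, -1, 0],
    [3, 0, -1, 0],
    [3, 0, -1, 0],
    [3, 0, -1, 0]
  ]
}}

```text
time_s: 16.5
tool_pos: [0.536, -0.1749, 0.0478]
orientation: [0.5, 0.5, -0.5, 0.5]
contact_force: [0.2, 0.2, 1.1]
gripper_width: -0.003
```

```bash
python3 - <<'E'
from h import *
c=rep()
cv2.imwrite("pics/rel.png",cv2.resize(c["image"][180:250,240:420,::-1],None,fx=4.4,fy=4.4,interpolation=cv2.INTER_CUBIC))
E
```

```text
t 16.5 z [ 0.536  -0.1749  0.0478] F [0.2 0.2 1.1]
jaw shift px (np.float64(24.80787037037037), np.float64(-0.75)) drive shift px (np.float64(5.999999999999999), np.float64(3.0))
```

View pics/rel.png

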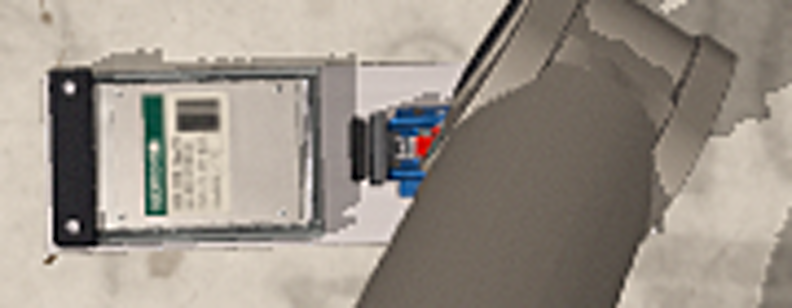

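The jaw pad is now at x 350–388 in the crop, further back than at the start (343–380), and the drive is still flush. I'll hold for another second and confirm the jaw no longer moves.

Emit:
{"name": "move_arm", "arguments": {
  "deltas": [
    [1, 0, 0, 0],
    [1, 0, 0, 0],
    [1, 0, 0, 0],
    [1, 0, 0, 0],
    [1, 0, 0, 0],
    [1, 0, 0, 0],
    [1, 0, 0, 0],
    [1, 0, 0, 0],
    [1, 0, 0, 0],
    [1, 0, 0, 0]
  ]
}}

```text
time_s: 17.55
tool_pos: [0.536, -0.1749, 0.0468]
orientation: [-0.5, -0.5, 0.5, -0.5]
contact_force: [0.5, -0.7, 3.7]
gripper_width: -0.002
```

```bash
python3 - <<'E'
from h import *
old=cv2.imread("pics/rel.png")
c=rep();print(strip(c)[60:96].astype(int).tolist());print(strip(c0)[60:96].astype(int).tolist())
n=cv2.resize(c["image"][180:250,240:420,::-1],None,fx=4.4,fy=4.4,interpolation=cv2.INTER_CUBIC)
print("change jaw region",np.abs(n.astype(int)-old)[100:200,330:400].mean())
E
```

```text
t 17.55 z [ 0.536  -0.1749  0.0468] F [ 0.5 -0.7  3.7]
jaw shift px (np.float64(32.02777777777778), np.float64(-0.75)) drive shift px (np.float64(5.9520202020202015), np.float64(3.0))
[138, 117, 165, 74, 82, 151, 147, 145, 145, 145, 149, 153, 8, 42, 43, 83, 41, 84, 102, 95, 41, 50, 76, 99, 98, 97, 99, 80, 84, 89, 90, 97, 97, 91, 95, 98]
[179, 180, 162, 160, 113, 164, 140, 142, 148, 104, 15, 41, 38, 61, 39, 104, 95, 77, 65, 69, 77, 100, 90, 124, 98, 85, 97, 76, 87, 84, 71, 77, 103, 75, 53, 71]
change jaw region 11.58604761904762
```

Emit:
{"name": "move_arm", "arguments": {
  "deltas": [
    [1, 0, 0, 0],
    [1, 0, 0, 0],
    [1, 0, 0, 0],
    [1, 0, 0, 0],
    [1, 0, 0, 0],
    [1, 0, 0, 0],
    [1, 0, 0, 0],
    [1, 0, 0, 0]
  ]
}}

```text
time_s: 18.4
tool_pos: [0.536, -0.175, 0.0458]
orientation: [-0.5, -0.5, 0.5, -0.5]
contact_force: [1.0, -3.9, 4.5]
gripper_width: 0.001
```

```bash
python3 - <<'E'
from h import *
c=rep();print(strip(c)[60:90].astype(int).tolist())
E
```

```text
t 18.4 z [ 0.536  -0.175   0.0458] F [ 1.  -3.9  4.5]
jaw shift px (np.float64(32.01157407407408), np.float64(-0.75)) drive shift px (np.float64(5.906565656565656), np.float64(3.0))
[138, 116, 166, 74, 82, 150, 146, 144, 145, 145, 149, 153, 9, 43, 43, 83, 40, 84, 103, 95, 42, 51, 75, 99, 97, 99, 110, 79, 82, 92]
```

Emit:
{"name": "move_arm", "arguments": {
  "deltas": [
    [1, 0, 0, 0],
    [2, 0, 0, 0],
    [2.5, 0, 0, 0],
    [2.5, 0, 0, 0],
    [2.5, 0, 0, 0],
    [2.5, 0, 0, 0],
    [2.5, 0, 0, 0],
    [2.5, 0, 0, 0],
    [2.5, 0, 0, 0],
    [2.5, 0, 0, 0]
  ]
}}

```text
time_s: 19.45
tool_pos: [0.536, -0.1752, 0.0433]
orientation: [-0.5, -0.5, 0.5, -0.5]
contact_force: [0.5, -4.8, 5.3]
gripper_width: -0.001
```

```bash
python3 - <<'E'
from h import *
c=rep();print(strip(c)[60:90].astype(int).tolist())
E
```

```text
t 19.45 z [ 0.536  -0.1752  0.0433] F [ 0.5 -4.8  5.3]
jaw shift px (np.float64(32.12500000000001), np.float64(-0.75)) drive shift px (np.float64(5.92171717171717), np.float64(3.0))
[139, 116, 165, 74, 82, 150, 146, 144, 145, 145, 148, 154, 9, 42, 42, 83, 41, 83, 104, 95, 42, 50, 75, 99, 98, 103, 121, 87, 81, 90]
```

Emit:
{"name": "move_arm", "arguments": {
  "deltas": [
    [1, 0, 0, 0],
    [1.5, 0, 0, 0],
    [1.5, 0, 0, 0],
    [1.5, 0, 0, 0],
    [1.5, 0, 0, 0]
  ]
}}

```text
time_s: 20.0
tool_pos: [0.5362, -0.1752, 0.0424]
orientation: [0.5, 0.5, -0.5, 0.5]
contact_force: [-2.7, -2.5, 17.7]
gripper_width: 0.003
```

```bash
python3 - <<'E'
from h import *
c=rep();print(strip(c)[60:80].astype(int).tolist())
E
```

```text
t 20.0 z [ 0.5362 -0.1752  0.0424] F [-2.7 -2.5 17.7]
jaw shift px (np.float64(32.101851851851855), np.float64(-0.75)) drive shift px (np.float64(5.851010101010101), np.float64(3.0))
[138, 116, 165, 74, 82, 150, 146, 144, 144, 145, 149, 153, 9, 41, 44, 83, 41, 84, 103, 95]
```

The lever is at its stop (17.7 N) and the jaw no longer moves, so it is fully back. Now I let go and retreat upward.

Emit:
{"name": "move_arm", "arguments": {
  "deltas": [
    [-4, 0, 0, 0],
    [-8, 0, 0, 0],
    [-12, 0, 0, 0],
    [-25, 0, 0, 0],
    [-45, 0, 0, 0],
    [-70, 0, 0, 0],
    [-100, 0, 0, 0],
    [-130, 0, 0, 0],
    [-130, 0, 40, 0],
    [-130, 0, 80, 0],
    [-130, 0, 100, 0],
    [-130, 0, 100, 0]
  ]
}}

```text
time_s: 21.25
tool_pos: [0.535, -0.2783, 0.1727]
orientation: [-0.501, -0.499, 0.501, -0.499]
contact_force: [0.4, 0.8, -0.1]
gripper_width: 0.001
```

```bash
python3 - <<'E'
from h import *
c=rep();w=ctrl.camera("wrist");print(strip(c)[60:80].astype(int).tolist())
cv2.imwrite("pics/fin.png",np.vstack([w["image"][:300,:,::-1],cv2.resize(c["image"][180:250,240:420,::-1],(560,218),interpolation=cv2.INTER_CUBIC)]))
E
```

```text
t 21.25 z [ 0.535  -0.2783  0.1727] F [ 0.4  0.8 -0.1]
jaw shift px (np.float64(32.13425925925926), np.float64(-0.75)) drive shift px (np.float64(5.015151515151516), np.float64(3.0))
[137, 114, 163, 72, 80, 149, 145, 143, 142, 143, 147, 152, 9, 41, 42, 83, 39, 82, 101, 94]
```

View pics/fin.png

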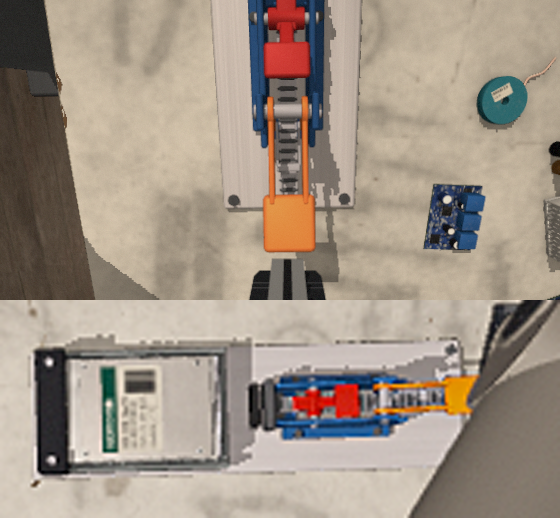

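The final picture shows the trigger and release tab both up, with the fingers clear of the paddle. The jaw is against the clamp body (pad at x≈250–275 in the lower part) and the drive is flush at the socket (x≈68). I'm handing the job in.

```bash
python3 -c "
from cell import ctrl
print(ctrl.close_job())"
```

```text
the job is handed in; nothing more can be done
None
```

The drive looks fully home and the jaw looks all the way back. I handed the job in at about 21 s of the 54 s allowed. It gave no verdict, and the limits below are my own readings.

**Pumping:** It took three strokes on the trigger. On the third, the paddle force climbed 3 N in 1 mm to a peak of 15.6 N, so I stopped and eased off. The top camera then showed the drive flush against the socket, about 9 mm further in than at the start.

**Release:** I held the red lever down to its stop (17.7 N). The jaw ran back to a point about 7 mm behind where it started and did not move under further pressing.

**Last check:** The tool force was near zero, the trigger and lever looked up, and the fingers were clear. The relays board had not visibly moved. The plug and fan were not re-measured, but the arm stayed well away from them after the first transfer.

**What was less certain or did not match:**
- **Finger height:** The fingertips met things about 32 mm above where the reported tool height put them. I worked from the measured contact heights instead.
- **First stroke:** It ran into the trigger's end stop with 38 N at the paddle. The jaw was not touching the drive then.
- **Jaw force:** It was not measured directly. At about 2 N per paddle N, the 15.6 N peak means up to about 31 N, slightly over your 30 N and close to the 32 N limit. Any return-spring share would lower that.
- **Jaw position:** It comes from pictures at about 3 mm per pixel. My estimates of the jaw's travel agreed only to within a few mm, so "fully back" rests mainly on the jaw having stopped with the lever at its stop.

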